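# Find the released lid of the dry-block incubator and push it open

## Task

One bay of the four-bay incubator has finished its run and its lid has been released; the other three are still latched, and from outside they look the same. Press gently with the fingertips on the ribbed tail (the rear end) of one lid after another until you find the one that rocks, then push its raised front edge up and back until the lid stands upright. Only press and push, never take a lid between the fingers or force a latched one, and leave the things standing round the machine alone.

Things in the scene. Friction and masses are not known exactly. Their poses are not given: they have to be found in the camera images.
- incubator: four-bay dry-block incubator fixed to the bench: white case 332 mm wide (y), flat deck 88 mm above the bench, reaching from x = -86 to +88 mm; below it a sloping control panel (out to x = -108 mm) faces the robot. Origin: on the bench, under the middle of the row of bays; x to the rear of the machine, y along the row.
- incubator_deck (a point): point 88 mm above the incubator's origin, on the deck. Three lids are latched: the tail gives 1 to 2 mm at 10 N and springs back. One is released: 3 to 5 N sinks its tail into the hollow bay and raises its front edge. Its friction hinge stays at any angle, up to a stop at 100 degrees; a few N swing it on by its raised edge, best followed up and back along its arc: pushed level while low, it may jam.
- lid_1: one of four alike grey rocker lids, 78 mm apart along y, names mixed over the places. Plate 115 x 62 x 5 mm, top flush with the deck, 2 mm gap round it. Origin: on its pivot line, mid width and thickness, 7.5 mm behind the machine's origin; x to the rear, y along the pivot, z up when shut. Front edge at x = -65 mm; tail ends at x = +50 mm, four low ribs centred at x = +32 mm.
- lid_2: one of four alike grey rocker lids, 78 mm apart along y, names mixed over the places. Plate 115 x 62 x 5 mm, top flush with the deck, 2 mm gap round it. Origin: on its pivot line, mid width and thickness, 7.5 mm behind the machine's origin; x to the rear, y along the pivot, z up when shut. Front edge at x = -65 mm; tail ends at x = +50 mm, four low ribs centred at x = +32 mm.
- lid_3: one of four alike grey rocker lids, 78 mm apart along y, names mixed over the places. Plate 115 x 62 x 5 mm, top flush with the deck, 2 mm gap round it. Origin: on its pivot line, mid width and thickness, 7.5 mm behind the machine's origin; x to the rear, y along the pivot, z up when shut. Front edge at x = -65 mm; tail ends at x = +50 mm, four low ribs centred at x = +32 mm.
- lid_4: one of four alike grey rocker lids, 78 mm apart along y, names mixed over the places. Plate 115 x 62 x 5 mm, top flush with the deck, 2 mm gap round it. Origin: on its pivot line, mid width and thickness, 7.5 mm behind the machine's origin; x to the rear, y along the pivot, z up when shut. Front edge at x = -65 mm; tail ends at x = +50 mm, four low ribs centred at x = +32 mm.
- vial_tall: a small screw-cap sample vial, 22 mm across and 78 mm tall, standing loose on the bench in front of the incubator. Origin: centre of its underside; z up. To be left alone.
- vial_short: a smaller screw-cap vial, 18 mm across and 48 mm tall, standing loose beside the tall one. Origin: centre of its underside; z up. To be left alone.
- white_bottle: a plain white screw-cap bottle, 61 mm across and 126 mm tall, standing loose at the left-hand (+y) end of the incubator. Origin: centre of its underside; z up. To be left alone.
- dish: a flat covered dish, 57 mm across and 12 mm high at most, lying loose on the bench in front of the incubator. Origin: centre of its underside; z up. To be left alone.

How it is judged:
On the way:
1. the released lid has been rocked: its tail pressed down and its front edge raised (lid tilted by more than 11 degrees) (angle between any of lid_1, lid_2, lid_3, lid_4's own z axis and vertical above 0.2 rad), for 0.1 s.
At the end, for the whole second after the job is handed in: One lid (only the released one can) stands open, 77 degrees or more from shut, and at rest; the vials, the bottle and the dish are within 15 mm of where they stood (((angle between lid_1's own z axis and vertical above 1.35 rad and angular speed of lid_1 below 0.1 rad/s) or (angle between lid_2's own z axis and vertical above 1.35 rad and angular speed of lid_2 below 0.1 rad/s) or (angle between lid_3's own z axis and vertical above 1.35 rad and angular speed of lid_3 below 0.1 rad/s) or (angle between lid_4's own z axis and vertical above 1.35 rad and angular speed of lid_4 below 0.1 rad/s)) and distance of each of vial_tall, vial_short, white_bottle, dish from where it was at the start of the episode below 0.015 m); the robot touches nothing.
It fails at once if a lid is pressed or pushed with more than 45 N (contact force between any of the arm, the fingers and lid_1 above 45 N or contact force between any of the arm, the fingers and lid_2 above 45 N or contact force between any of the arm, the fingers and lid_3 above 45 N or contact force between any of the arm, the fingers and lid_4 above 45 N).
It fails at once if a lid is taken between the fingers ((z of the grasp point in the frame of lid_1 between -0.003 and 0.003 m and x of the grasp point in the frame of lid_1 between -0.065 and 0.05 m and y of the grasp point in the frame of lid_1 between -0.031 and 0.031 m) or (z of the grasp point in the frame of lid_2 between -0.003 and 0.003 m and x of the grasp point in the frame of lid_2 between -0.065 and 0.05 m and y of the grasp point in the frame of lid_2 between -0.031 and 0.031 m) or (z of the grasp point in the frame of lid_3 between -0.003 and 0.003 m and x of the grasp point in the frame of lid_3 between -0.065 and 0.05 m and y of the grasp point in the frame of lid_3 between -0.031 and 0.031 m) or (z of the grasp point in the frame of lid_4 between -0.003 and 0.003 m and x of the grasp point in the frame of lid_4 between -0.065 and 0.05 m and y of the grasp point in the frame of lid_4 between -0.031 and 0.031 m)).
It fails at once if a vial, the bottle or the dish is moved, lifted or tipped (15 mm, 0.3 rad) (distance of any of vial_tall, vial_short, white_bottle, dish from where it was at the start of the episode above 0.015 m or angle between any of vial_tall, vial_short, white_bottle, dish's own z axis and vertical above 0.3 rad).
It also fails if it takes over 64 s, if anything falls off the work surface, if the arm or the gripper's body presses on something with over 40 N, if the wrist force passes 120 N, or if a joint passes its speed limit or range.

## Robot

A 6-joint arm with a two-finger parallel gripper is mounted at the origin on the work surface; the furniture and walls round the work are solid. World frame = base frame: x ahead of the robot, y to its left, z up, the work surface at z = 0. Lengths are in m, angles in rad, forces in N, time in s.
With the tool pointing down it reaches from about 0.35 to 0.85 m from the base axis. Payload 8.1 kg.
Tool frame: the origin (TCP) lies at the very end of the fingers, on their centre line; the grasp point (between the pads) lies 19 mm behind it; z points along the fingers, y is the direction in which the jaws open and shut (so a half turn about z gives the same grasp; the last joint's range is limited). The gripper opens to 93 mm and grips with 3 to 60 N. Pads are 15 mm wide; open, the fingers measure 128 mm over their backs; the gripper's body (75 mm by 188 mm) begins 65 mm behind the grasp point.
Start: joints at [-1.371, 0.13, 1.488, -0, 1.523, -0.085], TCP at [0.169, -0.576, 0.219] pointing down, gripper open.
Joint ranges: [-2.96, 2.96], [-0.89, 2.26], [0.02, 2.5], [-1.34, 4.48], [0, 2.73], [-2.66, 2.66]. Speed limits (rad/s): [2.39, 2.39, 2.79, 3.14, 3.14, 3.14].

## Interface

Orientations are given as a rotation vector (axis times angle).
In Python, from plant import * gives the robot as it stands.
- The arm moves only by the tool apply_moves, never from a script. Its argument "commands" is one flat list of numbers, 7 for each row, row after row: the shift along the world's x, y, z in cm, then the turn, a rotation vector about the world's x, y, z in rad, then the finger opening in cm, from 0 to 9.3. A call has 1 to 8 rows; each row shifts and turns the pose as measured when the row begins; what a row does not reach is not made up. A row lasts 1/8 s, in which the tool goes at most 62.5 mm and 10.7 degrees, less where a joint would pass 70% of its speed; a pose out of reach is approached as far as the arm can. A call with a gripper value outside its range is refused whole. The fingers move at their own pace and stop on an object; "squeeze" is the grip in N (left out, the last holds). Time passes only in rows, so rows that do not move let the fingers close. It gives the time, the measured TCP pose, the force and the opening at its end, in the units of the state.
- read_state(): the state, without advancing time (a new reading comes with each control period).
- read_camera(name): name is "scene" or "top" or "wrist"; returns (picture, depth): 384x512x3 uint8, blue, green, red; 384x512 float32, m along the optical axis (not along the pixel's ray), 0 where there is no reading.
- camera_model(name): a dict with "intrinsics" (3x3 intrinsics, pixels), "R" (3x3) and "t" (3): a world point X has camera coordinates R X + t. Camera axes: x right, y down, z forward; pixel columns grow to the right and rows downward; lengths in m; the calibration is good to about 2 mm. A picture is of the moment at which its call begins: read the wrist's pose just before it. camera_model takes no time and is no camera call; for the wrist camera it gives the pose at the moment of the call.
- close_job(): hands the job in, once; it reports no verdict.
Trained networks look in the newest picture that a camera, given by its name, has taken for a name from the list of things; names that differ only in an ending like _2 or _b are one class to them, and where a whole thing is asked for, a point or a joint stands for the part that bears it (a point fixed in the world has none). Each returns a list of dicts, best first, with "conf" (0 to 1); they miss things now and then, are a little off and sometimes report something else, mostly with a low value. They report only what shows in the picture. A call takes as long as a camera call.
- find_in(query, camera): "point" ([x, y, z] in m, in the coordinates of the camera as it stood for that picture, good to about 4 mm: the middle of the surface that is visible of it).
- cut_out(query, camera): "mask" (384x512 bool, what is visible of it).
- spot_point(query, camera): "point" ([x, y, z] in m, in the coordinates of the camera as it stood for that picture, good to about 4 mm: a listed point, or the origin of a listed thing).
The state is a dict: "t": time; "q": joint angles; "dq": joint speeds; "joint_torque": joint torques, N m; "tool_pos": TCP position; "orientation": TCP orientation; "force": force on the tool from outside, world axes, zero at the start; "wrist_torque": the same for the moment, N m; "opening": finger opening in m.
Only numpy, scipy, OpenCV 4.12 (cv2) and the standard library are available. Lean on these libraries where they do the work, as an engineer would, in place of code of your own. Each camera call takes 0.05 s, during which the arm holds its last target. There are 200 camera calls.

## Working session

There is one attempt and no reset: what is moved stays moved. The work goes in short steps, Python scripts to look and compute and a tool call to move; the robot and the scene stay as the last step left them, time stands still between calls to the robot, and variables do not carry over. Pictures are saved under pics/ and viewed, about 8 in all and at most 12, crops included, and the job is handed in when it is done.

Besides the shell and the picture viewer there is one more tool, called as a command line: name --argument value ..., lists and objects as JSON in quotes. apply_moves: Moves the arm, as the interface text tells. Its arguments: {"type":"object","properties":{"commands":{"type":"array"},"squeeze":{"type":"number"}},"required":["commands"]}

```bash
mkdir -p pics; cat > h.py <<'E'
from plant import *
import numpy as np, cv2
def w(p,m): return m["R"].T@(np.array(p)-m["t"])
E
python3 - <<'E'
from h import *
ims=[]
for c in("scene","top"):
    im,d=read_camera(c); m=camera_model(c); ims.append(im)
    for q in("incubator_deck","incubator","lid_1","vial_tall","vial_short","white_bottle","dish"):
        for r in spot_point(q,c)[:5]: print(c,q,round(r["conf"],2),w(r["point"],m).round(3))
cv2.imwrite("pics/a.png",cv2.resize(np.vstack(ims),(800//2*1,600)) if 0 else ims[0]); cv2.imwrite("pics/b.png",ims[1])
s=read_state();print(s["t"],s["tool_pos"],s["orientation"],s["force"])
E
```

```text
scene incubator 0.73 [0.541 0.017 0.083]
scene incubator 0.69 [0.57  0.169 0.086]
scene incubator 0.58 [ 0.545  0.056 -0.003]
scene lid_1 0.88 [0.567 0.173 0.088]
scene lid_1 0.75 [0.539 0.011 0.083]
scene lid_1 0.68 [ 0.533 -0.061  0.083]
scene lid_1 0.63 [0.557 0.095 0.086]
scene vial_tall 0.74 [0.394 0.128 0.002]
scene vial_tall 0.73 [0.556 0.096 0.088]
scene vial_short 0.67 [0.556 0.273 0.002]
scene vial_short 0.57 [ 0.398  0.178 -0.   ]
scene white_bottle 0.94 [0.553 0.274 0.002]
scene dish 0.71 [0.398 0.181 0.002]
scene dish 0.53 [0.378 0.038 0.002]
top incubator_deck 0.21 [0.557 0.089 0.087]
top incubator 0.66 [ 0.531 -0.059  0.082]
top lid_1 0.81 [0.541 0.01  0.088]
top lid_1 0.8 [0.57  0.172 0.085]
top lid_1 0.79 [0.559 0.087 0.086]
top lid_1 0.57 [ 0.532 -0.062  0.083]
top vial_tall 0.6 [0.389 0.127 0.002]
top vial_short 0.58 [ 0.549  0.273 -0.001]
top vial_short 0.48 [0.402 0.177 0.   ]
top white_bottle 0.87 [0.551 0.274 0.   ]
top dish 0.87 [ 0.381  0.035 -0.002]
0.8 [ 0.16860911 -0.57582929  0.21865355] [3.10976802e+00 4.45920517e-01 3.18340491e-05] [-0.83300698 -0.71297526 -0.02457237]
```

View pics/a.png

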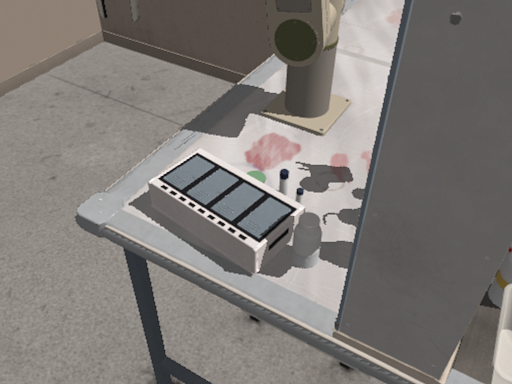

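View pics/b.png

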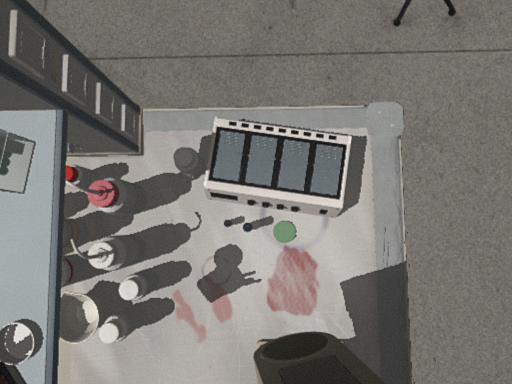

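```bash
python3 - <<'E'
import numpy as np
from scipy.spatial.transform import Rotation as R
P=np.array([[.567,.173],[.539,.011],[.533,-.061],[.557,.095],[.541,.010],[.570,.172],[.559,.087],[.532,-.062]])
k=np.array([1.5,-.5,-1.5,.5,-.5,1.5,.5,-1.5])*.078
A=np.c_[np.ones(8),k]; sol=np.linalg.lstsq(A,P,rcond=None)[0]
th=np.arctan2(-sol[1][0],sol[1][1]);c=sol[0];print("centre pivot",c,"yaw",th,np.linalg.norm(sol[1]))
X=np.array([np.cos(th),np.sin(th)]);Y=np.array([-X[1],X[0]])
for i in(1.5,.5,-.5,-1.5):
  p=c+Y*.078*i; print(i,"pivot",p.round(3),"rib",(p+X*.032).round(3),"tail38",(p+X*.038).round(3),"front",(p-X*.065).round(3))
r=R.from_rotvec([3.10976802,.44592,0]);print(r.as_matrix().round(3))
E
```

```text
centre pivot [0.54975  0.053125] yaw -0.159651947875357 1.0161275529249663
1.5 pivot [0.568 0.169] rib [0.6   0.164] tail38 [0.606 0.163] front [0.504 0.179]
0.5 pivot [0.556 0.092] rib [0.588 0.087] tail38 [0.593 0.086] front [0.492 0.102]
-0.5 pivot [0.544 0.015] rib [0.575 0.01 ] tail38 [0.581 0.009] front [0.479 0.025]
-1.5 pivot [ 0.531 -0.062] rib [ 0.563 -0.067] tail38 [ 0.569 -0.068] front [ 0.467 -0.052]
[[ 0.96   0.281  0.   ]
 [ 0.281 -0.96  -0.   ]
 [-0.     0.    -1.   ]]
```

The four lids lie in a row, with the pivot line centred at about (0.550, 0.053) and a yaw of about -0.16. The scene view (lids around px 165-300, 155-235) and the top view (px 215-345, 125-195) agree with what the networks report. I'll move above the nearest lid's tail with the fingers closed.

apply_moves --commands '[3.6,4.6,0,0,0,-0.15,0,3.6,4.6,0,0,0,-0.15,0,3.6,4.6,0,0,0,-0.144,0,3.6,4.6,0,0,0,0,0,3.6,4.6,0,0,0,0,0,3.6,4.6,0,0,0,0,0,3.6,4.6,0,0,0,0,0,3.6,4.6,0,0,0,0,0]' --squeeze 10

```text
t: 1.8
tool_pos: [0.461, -0.1991, 0.2193]
orientation: [3.126, -0.285, 0.005]
force: [1.0, -0.5, 0.0]
opening: 0.0176
```

apply_moves --commands '[3.4,4.4,0,0,0,0.02,0,3.4,4.4,0,0,0,0,0,3.4,4.4,-2,0,0,0,0,0,0,-4,0,0,0,0,0,0,-2,0,0,0,0]'

```text
t: 2.42
tool_pos: [0.5699, -0.0576, 0.1408]
orientation: [3.129, -0.242, 0.018]
force: [0.3, 0.1, 0.0]
opening: 0.0003
```

```bash
python3 - <<'E'
from h import *
s=read_state();print(s["t"],s["tool_pos"].round(4),s["orientation"],s["force"])
im,d=read_camera("wrist");m=camera_model("wrist")
for r in spot_point("lid_1","wrist"): print(round(r["conf"],2),w(r["point"],m).round(4))
cv2.imwrite("pics/c.png",im)
E
```

```text
2.425 [ 0.5699 -0.0576  0.1408] [ 3.12913879 -0.24204902  0.01840577] [0.27884348 0.10306285 0.03777043]
0.76 [0.5581 0.0831 0.0824]
```

View pics/c.png

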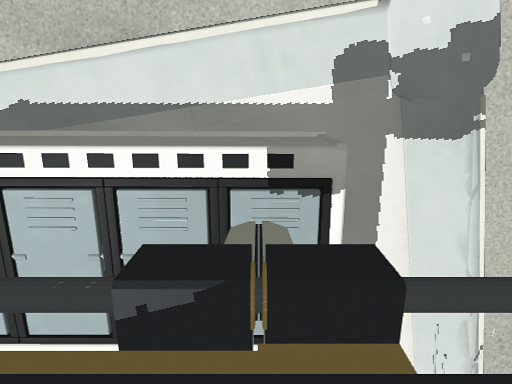

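The wrist view shows three lids with ribs at the rear and, from the right, rear edges at px 230-322, 117-208 and 5-97 (row ~188). I'll turn those corners into positions.

```bash
python3 - <<'E'
from h import *
m=camera_model("wrist");K=np.array(m["intrinsics"])
def ray(u,v,z=.088):
    d=m["R"].T@np.linalg.inv(K)@[u,v,1]; o=-m["R"].T@m["t"]; return (o+d*(z-o[2])/d[2])
X=np.array([np.cos(-.16),np.sin(-.16)])
for a in((230,188),(322,186),(117,190),(208,190),(5,191),(97,190)): print(a,ray(*a).round(4))
for a in((276,187),(162,190),(51,190)): 
    p=ray(*a)[:2]; print("rib",(p-X*.018).round(4),"pivot",(p-X*.05).round(4),"front",(p-X*.115).round(4))
E
```

```text
(230, 188) [ 0.586  -0.0416  0.088 ]
(322, 186) [ 0.5777 -0.1036  0.088 ]
(117, 190) [0.5967 0.0346 0.088 ]
(208, 190) [ 0.587  -0.0266  0.088 ]
(5, 191) [0.6079 0.11   0.088 ]
(97, 190) [0.5988 0.048  0.088 ]
rib [ 0.5641 -0.0698] pivot [ 0.5325 -0.0647] front [ 0.4683 -0.0543]
rib [0.5741 0.0072] pivot [0.5425 0.0123] front [0.4783 0.0226]
rib [0.5859 0.0817] pivot [0.5543 0.0868] front [0.4901 0.0972]
```

apply_moves --commands '[-0.2,-1.2,-2,0,0,0,0,0,0,-2,0,0,0,0,0,0,-0.4,0,0,0,0,0,0,0,0,0,0,0]'

```text
t: 3.02
tool_pos: [0.5679, -0.0737, 0.0969]
orientation: [3.128, -0.247, 0.022]
force: [0.9, -0.1, -0.6]
opening: 0.0003
```

apply_moves --commands '[0,0.3,-0.3,0,0,0,0,0,0,-0.2,0,0,0,0,0,0,-0.15,0,0,0,0,0,0,-0.15,0,0,0,0]'

```text
t: 3.52
tool_pos: [0.5695, -0.0711, 0.091]
orientation: [3.127, -0.247, 0.028]
force: [0.5, 0.3, -0.2]
opening: 0.0004
```

apply_moves --commands '[0,0,-0.15,0,0,0,0,0,0,-0.15,0,0,0,0,0,0,-0.15,0,0,0,0]'

```text
t: 3.9
tool_pos: [0.5697, -0.0711, 0.0867]
orientation: [3.127, -0.246, 0.029]
force: [-1.9, -0.1, 3.0]
opening: 0.0005
```

apply_moves --commands '[0,0,-0.15,0,0,0,0,0,0,-0.15,0,0,0,0]'

```text
t: 4.15
tool_pos: [0.5698, -0.0711, 0.0838]
orientation: [3.127, -0.246, 0.029]
force: [-2.1, -0.7, 2.7]
opening: 0.0004
```

The tail keeps sinking at a steady ~3 N, so this looks like the released lid. I'll carry on.

apply_moves --commands '[0,0,-0.3,0,0,0,0,0,0,-0.3,0,0,0,0,0,0,-0.3,0,0,0,0]'

```text
t: 4.53
tool_pos: [0.57, -0.0711, 0.0745]
orientation: [3.127, -0.246, 0.03]
force: [0.0, -0.1, 3.3]
opening: 0.0004
```

apply_moves --commands '[-0.1,0,-0.3,0,0,0,0,-0.1,0,-0.3,0,0,0,0,-0.1,0,-0.3,0,0,0,0,-0.1,0,-0.3,0,0,0,0,0,0,-0.3,0,0,0,0]'

```text
t: 5.15
tool_pos: [0.5666, -0.0713, 0.0589]
orientation: [3.127, -0.246, 0.033]
force: [0.5, 0.0, 1.9]
opening: 0.001
```

apply_moves --commands '[0,0,4,0,0,0,0,0,0,5,0,0,0,0,0,0,4,0,0,0,0,-5,0.9,0,0,0,0,0,-5,0.9,0,0,0,0,0,-3,0.4,0,0,0,0,0,0,0,0,0,0,0,0]'

```text
t: 6.02
tool_pos: [0.4296, -0.0483, 0.1865]
orientation: [3.128, -0.247, 0.018]
force: [0.2, -0.3, -0.9]
opening: 0.0003
```

```bash
python3 - <<'E'
from h import *
s=read_state();print(s["t"],s["tool_pos"].round(4),s["orientation"],s["force"])
im,d=read_camera("wrist");m=camera_model("wrist");cv2.imwrite("pics/d.png",im)
K=np.array(m["intrinsics"]);v,u=np.mgrid[:384,:512];P=np.stack([(u-K[0,2])/K[0,0]*d,(v-K[1,2])/K[1,1]*d,d],-1)
W=(P-m["t"])@m["R"]
X=np.array([np.cos(-.16),np.sin(-.16)]);Y=np.array([-X[1],X[0]])
L=(W[...,:2]-[.5325,-.0647]);x=L@X;y=L@Y;z=W[...,2]
for a in np.arange(-.07,.05,.01):
    k=(d>0)&(abs(x-a)<.003)&(abs(y-.02)<.008)&(z<.15); print(round(a,3),k.sum(),np.percentile(z[k],[5,50,95]).round(4) if k.any() else '')
E
```

```text
6.025 [ 0.4296 -0.0483  0.1865] [ 3.12768114 -0.24672495  0.01800279] [ 0.24263668 -0.28746524 -0.89053227]
-0.07 249 [0.026  0.0875 0.0889]
-0.06 105 [0.0459 0.0716 0.0726]
-0.05 118 [0.0454 0.0711 0.0728]
-0.04 249 [0.1328 0.1352 0.1369]
-0.03 218 [0.1217 0.1249 0.128 ]
-0.02 190 [0.1099 0.1131 0.1161]
-0.01 173 [0.0976 0.101  0.1042]
0.0 158 [0.0864 0.0896 0.0924]
0.01 140 [0.0746 0.0778 0.0811]
0.02 129 [0.0622 0.0662 0.0693]
0.03 107 [0.0509 0.0545 0.0571]
0.04 39 [0.016  0.0173 0.0187]
```

View pics/d.png

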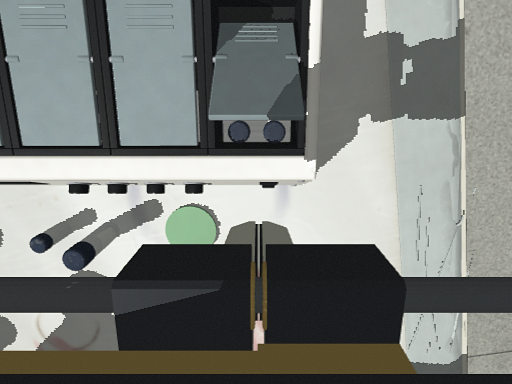

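The lid rocked to ~50° and stays there (front edge at px 210-305, row 118, height ~0.135 m). Next I'll go down in front of its edge and push along the arc.

apply_moves --commands '[0,0,-4,0,0,0,0,1,-0.15,-2.4,0,0,0,0,2,-0.3,0,0,0,0,0,0,0,0,0,0,0,0]'

```text
t: 6.58
tool_pos: [0.4646, -0.0538, 0.1202]
orientation: [3.127, -0.248, 0.021]
force: [0.1, -0.2, 0.3]
opening: 0.0005
```

apply_moves --commands '[1,-0.16,0.1,0,0,0,0,0.6,-0.1,0.3,0,0,0,0,0.4,-0.06,0.3,0,0,0,0,0.4,-0.06,0.3,0,0,0,0]'

```text
t: 7.08
tool_pos: [0.4893, -0.0577, 0.1305]
orientation: [3.128, -0.247, 0.017]
force: [-0.7, -0.5, -1.1]
opening: 0.0006
```

apply_moves --commands '[0.6,-0.1,0.1,0,0,0,0,0.6,-0.1,0.1,0,0,0,0,0.6,-0.1,0.1,0,0,0,0]'

```text
t: 7.45
tool_pos: [0.5088, -0.061, 0.1348]
orientation: [3.127, -0.247, 0.02]
force: [-1.3, -0.7, 1.2]
opening: 0.0003
```

apply_moves --commands '[0.6,-0.1,0,0,0,0,0,0.6,-0.1,0,0,0,0,0,0.5,-0.08,0,0,0,0,0]'

```text
t: 7.82
tool_pos: [0.5272, -0.064, 0.1347]
orientation: [3.127, -0.247, 0.02]
force: [-1.6, 1.5, 1.8]
opening: 0.0004
```

Next I'll back away forward and up, then check.

apply_moves --commands '[-2,0.32,0,0,0,0,0,-4,0.64,0,0,0,0,0,-4,0.64,3,0,0,0,0,-2,0.3,3,0,0,0,0,0,0,0,0,0,0,0,0,0,0,0,0,0,0]'

```text
t: 8.57
tool_pos: [0.4062, -0.045, 0.1947]
orientation: [3.127, -0.248, 0.023]
force: [0.2, 0.2, -0.4]
opening: 0.0004
```

```bash
python3 - <<'E'
from h import *
s=read_state();print(s["t"],s["tool_pos"].round(4),s["force"])
im,d=read_camera("wrist");m=camera_model("wrist")
K=np.array(m["intrinsics"]);v,u=np.mgrid[:384,:512];P=np.stack([(u-K[0,2])/K[0,0]*d,(v-K[1,2])/K[1,1]*d,d],-1)
W=(P-m["t"])@m["R"]
X=np.array([np.cos(-.16),np.sin(-.16)]);Y=np.array([-X[1],X[0]])
L=(W[...,:2]-[.5325,-.0647]);x=L@X;y=L@Y;z=W[...,2]
for a in np.arange(.09,.16,.01):
    k=(d>0)&(abs(z-a)<.004)&(abs(y)<.025)&(abs(x)<.04); print(round(a,3),k.sum(),np.percentile(x[k],[5,50,95]).round(4) if k.any() else '')
t,_=read_camera("top");mt=camera_model("top")
for q in("vial_tall","vial_short","white_bottle","dish"):
    print(q,[(round(r["conf"],2),w(r["point"],mt).round(3)) for r in spot_point(q,"top")[:2]])
cv2.imwrite("pics/e.png",np.hstack([cv2.resize(im,(400,300)),cv2.resize(t,(400,300))]))
E
```

```text
8.575 [ 0.4062 -0.045   0.1947] [ 0.17534955  0.22437369 -0.4170609 ]
0.09 7 [-0.0046 -0.0045 -0.004 ]
0.1 280 [-0.0059 -0.0051 -0.0045]
0.11 329 [-0.0043 -0.0036 -0.0029]
0.12 385 [-0.0029 -0.002  -0.0013]
0.13 437 [-0.0012 -0.0005  0.0003]
0.14 519 [0.0003 0.0011 0.0019]
0.15 0 
0.16 0 
vial_tall [(0.51, array([0.391, 0.127, 0.003]))]
vial_short [(0.66, array([ 0.533, -0.062,  0.083])), (0.5, array([0.401, 0.175, 0.002]))]
white_bottle [(0.87, array([ 0.55 ,  0.274, -0.003]))]
dish [(0.7, array([ 0.378,  0.037, -0.002]))]
```

View pics/e.png

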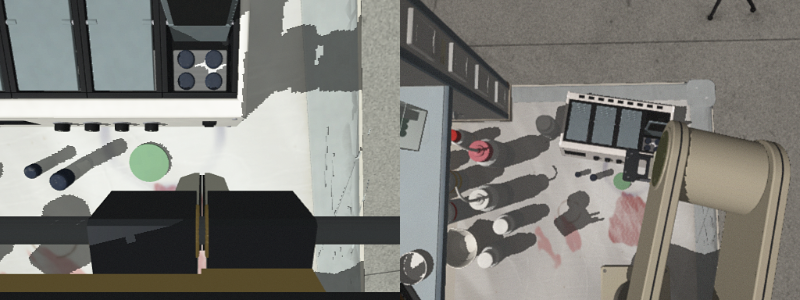

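The lid stands at about 98° (wrist view: upright at px 170-235, row ~35, with the bay open in front of it). The other things are where they were, and the arm is clear.

```bash
python3 -c "
from plant import *
print(close_job())"
```

```text
the job is handed in; nothing more can be done
None
```

The released lid now stands open at about 98°, and the job is handed in at roughly 8.7 s of the 64 s allowed. No verdict is reported.

- **Finding the lid:** I pressed the lid at the -y end of the row first. Its tail sank steadily at about 3 N, so it was the released one, and I never touched the other three. The press tilted it to about 50°, and it stayed there.
- **Opening it:** I pushed the raised front edge up and back along its arc with the closed fingertips. The highest force I read on the tool was about 4 N.
- **Last checks:** With the fingers backed off about 12 cm, the force reading was about zero. Depth points on the lid's underside gave the 98° angle. From the top camera, the vials, bottle and dish are all within about 4 mm of their first positions, which is within measuring error.
- **Disagreement:** The network's best match for "vial_short" in the last top view landed on the lid's pivot, a false report. Its second match was the vial itself, in its place.

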